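# Back the ratchet feed wheel off by one notch

### The job

The ratchet feed wheel on the bench has been wound one notch too far. Working only with a fingertip, and with light pushes (grasp nothing), swing the pawl up and over by its thumb peg until it rests clear of the teeth, push the wheel back by exactly one notch (its top goes towards the pawl), then tip the pawl back so that its nose drops fully home in the next gap. Leave the things lying around where they are.

Things in the scene. Friction and masses are not known exactly. Their poses are not given: they have to be found in the camera images.
- ratchet: Ratchet unit fixed to the bench. Origin on the bench below the axle, in the wheel's mid-plane; x along the axle away from the robot, y left, z up. In mm: base x -30..46, y -126..86, 12 thick; steel wheel x -7..7, 148 over the teeth, top at z 179; pawl on a pillar right of the wheel, same plane. Pegs stick out to x -61: a downward fingertip at x -36 pushes them sideways, clear of wheel and pawl.
- axle (a point): Point on the wheel's axle line, 36 mm in front of the wheel's mid-plane, 105 mm above the bench; axes as the ratchet frame.
- wheel_peg (a point): Mid-length point of one wheel peg, 36 mm in front of the wheel's mid-plane; turns with the wheel. Five equal aluminium pegs, 10 mm thick with 13 mm ball ends, stand parallel to the axle, 72 degrees apart on a circle of 52 mm radius. At the start this one stands 23 to 34 degrees left of the top: the handy one to push to the right, i.e. backward.
- wheel_peg_b (a point): The same point on the next wheel peg clockwise, 72 degrees to the right of wheel_peg; turns with the wheel.
- wheel (a joint): Wheel angle, rad; grows as the wheel goes BACK: clockwise seen from the robot, top moving right (-y) towards the pawl. 9 saw teeth: a notch is 0.698. Starts at -0.20 to -0.02; the seated pawl stops it near 0. From 0.34 to 0.69 the next gap's bottom lies under the pawl's nose; above 0.70 a tooth tip does. About 3 N at a peg turns it; it stays where left.
- thumb_peg (a point): Mid-length point of the pawl's thumb peg, 36 mm in front of the wheel's mid-plane: bright steel, 10 mm thick with a 13 mm ball end, parallel to the axle, on the end of the pawl's upright lever, 65 mm from the pawl's pivot; turns with the pawl.
- pawl_pivot (a point): Point on the pawl's pivot line (parallel to the axle), 36 mm in front of the wheel's mid-plane, 105 mm right (-y) of the axle line and 30 mm higher, 135 mm above the bench; axes as the ratchet frame.
- pawl (a joint): Pawl angle, rad: 0 = nose fully home, grows as the nose lifts up and over to the right, 1.12 = thrown over on its stop. Thumb peg from the pivot: at 0 33 mm left, 56 mm up; at 1.12 35 mm right, 55 mm up. It weighs 0.25 kg: past about 0.8 it falls over and stays, below 0.65 it falls back. 1 to 2 N at the peg move it. Nose clears the teeth above 0.2; it swings up to z 217 mm.
- flux_bottle: small white dropper bottle with a red cap, 38 mm across, 118 mm tall, standing left of the ratchet's base; loose, to be left alone; origin at the centre of its underside
- knob_cap_0: loose red control knob cap, 23 mm across, 16 mm high, in front of the base; loose, to be left alone; origin at the centre of its underside
- knob_cap_2: loose grey control knob cap, 23 mm across, 16 mm high, in front of the base; loose, to be left alone; origin at the centre of its underside
- block_gauge: aluminium gauge block 25 x 60 x 16 mm, lying to the left; loose, to be left alone; origin at the centre of its underside
- marker: felt marker 130 mm long, 17 mm thick, lying to the left; loose, to be left alone; origin at the centre of its underside
- tape_blk: roll of black tape 70 mm across, 20 mm high, lying flat to the left; loose, to be left alone; origin at the centre of its underside
- screwdriver_red: screwdriver with red handle, 188 mm long, lying to the left; loose, to be left alone; origin at the centre of its underside

How it is judged:
By the outcome, as a careful person would: the job done as asked, in the order asked, and still so for the second after the job is handed in, with the robot touching nothing.
It also fails if it takes over 51 s, if anything falls off the work surface, if the arm or the gripper's body presses on something with over 40 N, if the wrist force passes 120 N, or if a joint passes its speed limit or range.

### The arm

A 6-joint arm with a two-finger parallel gripper is mounted at the origin on a cart in front of the work surface, level with it; the furniture and walls round the work are solid. World frame = base frame: x ahead of the robot, y to its left, z up, the work surface at z = 0. Lengths are in mm, angles in degrees, forces in N, time in s.
With the tool pointing down it reaches from about 325 to 925 mm from the base axis. Payload 3.1 kg.
Tool frame: the origin (TCP) lies at the very end of the fingers, on their centre line; the grasp point (between the pads) lies grasp_offset behind it (grasp_offset is the distance from the TCP to the grasp point, in mm); z points along the fingers, x is the direction in which the jaws open and shut, and the axes are right-handed (so a half turn about z gives the same grasp; the last joint's range is limited). The gripper opens to 85 mm and grips with 20 to 120 N. Pads are 22 mm wide; open, the fingers measure 114 mm over their backs; the gripper's body (76 mm by 85 mm) begins 54 mm behind the grasp point. The pads swing forward as they close: fully open they stand 13 mm farther back than shut.
Start: joints at [58.488, 12.427, 92.441, -0, 75.132, -6.429], TCP at [264.951, 566.074, 196] pointing down, gripper open.
Joint ranges: [-157.48, 157.48], [-44.54, 120.13], [17.64, 146.25], [-64.5, 244.5], [7.68, 150.69], [-147.95, 147.95]. Speed limits (degrees/s): [159.86, 159.86, 180, 180, 180, 180].

### API

Orientations are given as [roll, pitch, yaw] about the fixed x, y, z axes, in that order (R = Rz(yaw) Ry(pitch) Rx(roll)).
In Python, from station import * gives the robot as it stands. Calls block until the motion is done:
- goto(position, orientation): joint-space move of the TCP to a pose.
- move_l(position, attitude=None, speed=150): straight line of the TCP; attitude=None keeps the orientation; speed is the mean speed in mm/s.
- move_j(angles): joint-space move.
- grip(opening, squeeze=None): finger opening in mm; squeeze is the grip in N (None keeps the last); returns when the fingers have stopped.
- wait(seconds).
- solve_ik(position, orientation): joint angles nearest the present ones, or None.
- get_obs(): the state.
- get_image(name): name is "scene" or "side" or "wrist"; returns the picture (420x560x3 uint8, red, green, blue); there is no depth.
- get_calibration(name): a dict with "fx", "fy", "cx", "cy" (pixels), "R" (3x3) and "t" (3): a world point X has camera coordinates R X + t; the wrist camera has in their place "mount" (4x4, takes a point from camera to tool coordinates, whose origin is the TCP and whose axes are the tool frame's). Camera axes: x right, y down, z forward; pixel columns grow to the right and rows downward; lengths in mm; the calibration is good to about 2 mm. A picture is of the moment at which its call begins: read the wrist's pose just before it. get_calibration takes no time and is no camera call.
A pose or a line that the arm cannot do raises Unreachable and nothing moves.
- sign_off(): hands the job in, once; it reports no verdict.
Trained networks look in the newest picture that a camera, given by its name, has taken for a name from the list of things; names that differ only in an ending like _2 or _b are one class to them, and where a whole thing is asked for, a point or a joint stands for the part that bears it (a point fixed in the world has none). Each returns a list of dicts, best first, with "score" (0 to 1); they miss things now and then, are a little off and sometimes report something else, mostly with a low value. They report only what shows in the picture. A call takes as long as a camera call.
- spot_in(name, camera): "extent" ([centre column, centre row, width, height] in pixels, round what is visible of it).
- regions_of(name, camera): "region" (420x560 bool, what is visible of it) and "extent" ([centre column, centre row, width, height] in pixels, round what is visible of it).
The state is a dict: "t": time; "joint_pos": joint angles; "qvel": joint speeds; "effort": joint torques, N m; "tcp_pos": TCP position; "ee_rot": TCP orientation; "wrist_force": force on the tool from outside, world axes, zero at the start; "moment": the same for the moment, N m; "grip_width": finger opening in mm.
Only numpy, scipy, OpenCV 4.12 (cv2) and the standard library are available. Lean on these libraries where they do the work, as an engineer would, in place of code of your own. Each camera call takes 0.05 s, during which the arm holds its last target. There are 200 camera calls.

## Working session

There is one attempt and no reset: what is moved stays moved. The work goes in short steps, each a Python script; the robot and the scene stay as the last script left them, time stands still between calls to the robot, and variables do not carry over. Pictures are saved under pics/ and viewed, about 8 in all and at most 12, crops included, and the job is handed in when it is done.

```bash
mkdir -p pics; ls; python3 - <<'E'
from station import *
import cv2
o=get_obs(); print(o['t'],o['tcp_pos'],o['ee_rot'],o['grip_width'])
ims=[]
for c in ['scene','side']:
    im=get_image(c); cv2.imwrite(f'pics/{c}0.png',cv2.resize(im[:,:,::-1],(800,600),interpolation=cv2.INTER_CUBIC))
    k=get_calibration(c); print(c,k)
    for n in ['ratchet','wheel_peg','thumb_peg','wheel','pawl','axle','pawl_pivot']:
        try:
            for d in spot_in(n,c)[:7]: print(n,round(d['score'],2),[round(float(v),1) for v in d['extent']])
        except Exception as e: print(n,e)
print(get_obs()['t'])
E
```

```text
pics
0.0 [264.50315681 565.27968093 194.65596334] [-1.79985239e+02  1.36678026e-01  6.49141725e+01] 85.65329646004149
scene {'fx': 439.8435605711815, 'fy': 439.8435605711815, 'cx': 287.27326335245897, 'cy': 205.23306821756572, 'R': array([[ 0.68315254, -0.7302737 , -0.00170951],
       [-0.40485244, -0.37677888, -0.83314595],
       [ 0.60778047,  0.56985787, -0.55305054]]), 't': array([-283.56529263,  359.01422843,  747.40409439])}
ratchet 0.65 [388.8, 285.4, 114.5, 99.5]
wheel_peg 0.67 [377.5, 270.3, 72.4, 69.4]
thumb_peg 0.75 [412.8, 264.6, 40.1, 37.3]
wheel 0.62 [373.8, 268.7, 72.3, 68.0]
pawl 0.68 [413.1, 265.1, 44.2, 41.3]
pawl 0.3 [376.0, 269.7, 72.2, 67.6]
axle 0.81 [387.9, 283.7, 116.1, 99.8]
pawl_pivot 0.77 [390.0, 284.1, 118.3, 99.5]
side {'fx': 461.58227991303175, 'fy': 461.58227991303175, 'cx': 272.84371683256575, 'cy': 215.5071263713447, 'R': array([[-0.49259581,  0.87010668, -0.01623991],
       [ 0.4801025 ,  0.25614269, -0.83898302],
       [-0.725845  , -0.42107634, -0.54391521]]), 't': array([ 162.34151944, -185.58592884, 1815.71555936])}
ratchet 0.98 [195.4, 199.7, 73.3, 72.2]
wheel_peg 0.9 [201.6, 191.8, 44.0, 40.7]
wheel_peg 0.37 [302.8, 243.6, 19.1, 14.9]
thumb_peg 0.55 [179.2, 173.1, 18.4, 24.5]
wheel 0.81 [202.9, 190.7, 44.8, 40.8]
wheel 0.58 [195.1, 195.7, 75.9, 80.3]
pawl 0.67 [180.6, 169.3, 20.9, 22.4]
axle 0.98 [195.2, 195.3, 70.6, 80.8]
axle 0.65 [240.8, 215.6, 8.0, 28.9]
pawl_pivot 0.59 [194.4, 194.0, 71.1, 75.6]
0.8
```

View pics/scene0.png

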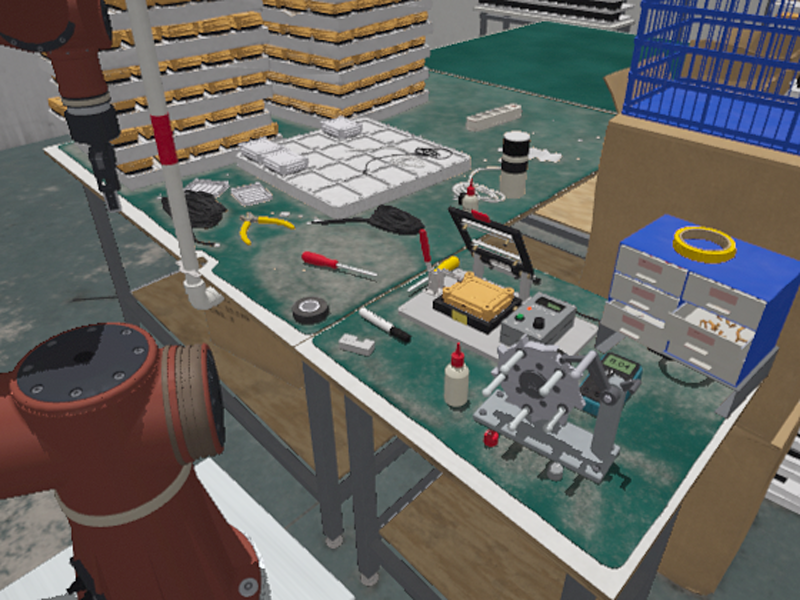

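View pics/side0.png

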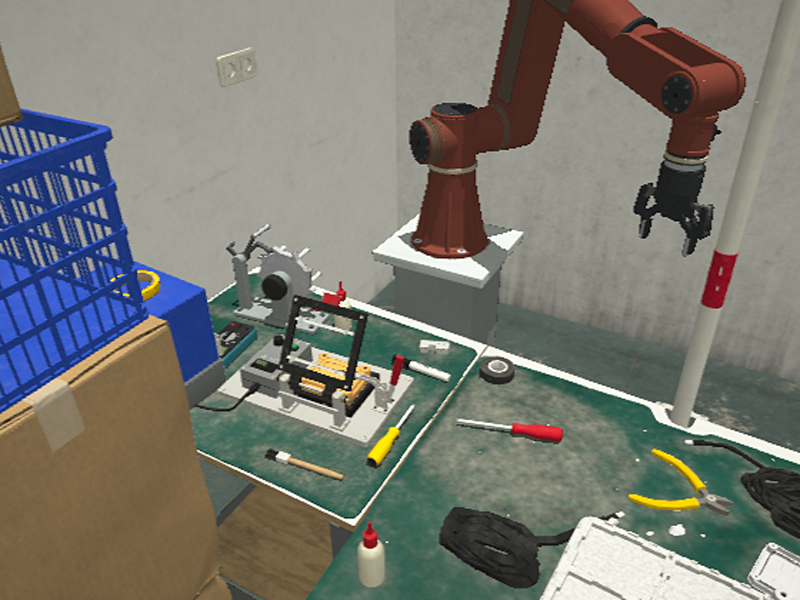

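Scene view: ratchet at (560,390), with the wheel hub at (533,382), the thumb peg near (612,345) and the bottle at (457,375). A pole stands with its base at (205,298), near the arm's path. Next I'll enlarge the ratchet and compute rough positions.

```bash
cat > h.py <<'E'
from station import *
import numpy as np, cv2
def proj(c,P):
    k=get_calibration(c); q=np.atleast_2d(P)@k['R'].T+k['t']
    return np.c_[k['fx']*q[:,0]/q[:,2]+k['cx'],k['fy']*q[:,1]/q[:,2]+k['cy']]
def back(c,u,v,z):
    k=get_calibration(c); d=k['R'].T@np.array([(u-k['cx'])/k['fx'],(v-k['cy'])/k['fy'],1]); o=-k['R'].T@k['t']
    return o+d*(z-o[2])/d[2]
E
python3 - <<'E'
from h import *
a=cv2.imread('pics/scene0.png')
im=get_image('scene')[:,:,::-1]
cr=im[225:345,325:465]; cv2.imwrite('pics/crop1.png',cv2.resize(cr,(700,600),interpolation=cv2.INTER_CUBIC))
s=.7
print('pole',back('scene',205*s,298*s,0),back('side',685/800*560,425*s,0))
print('cabinet front-left bottom',back('scene',605*s,340*s,0), 'tablecorner',back('scene',612*s,597*s,0),back('scene',345*s,350*s,0))
print('base ctr?',back('scene',540*s,430*s,12))
for n in ['flux_bottle','knob_cap_0','block_gauge','marker','tape_blk','screwdriver_red']:
    for d in spot_in(n,'scene')[:2]: print(n,round(d['score'],2),np.round(d['extent'],1),back('scene',d['extent'][0],d['extent'][1],8).round())
E
```

```text
pole [370.66840945 528.6820667    0.        ] [460.72358941 687.49995445   0.        ]
cabinet front-left bottom [ 797.50130859 -132.7294138     0.        ] tablecorner [ 354.70124281 -383.55488567    0.        ] [451.58585551 195.6565802    0.        ]
base ctr? [ 514.04926597 -176.5178361    12.        ]
flux_bottle 0.66 [320.9 263.2  16.1  40.4] [529.  -5.   8.]
knob_cap_0 0.65 [387.1 329.4   9.8  12. ] [ 464. -232.    8.]
knob_cap_0 0.2 [388.5 285.9 117.2 102.5] [ 573. -166.    8.]
block_gauge 0.63 [251.5 239.2  28.4   9.3] [479. 187.   8.]
marker 0.66 [268.9 228.4  32.1  25.9] [543. 187.   8.]
marker 0.66 [413.6 264.1  43.9  40.4] [ 679. -170.    8.]
tape_blk 0.7 [217.6 218.1  22.9  17.5] [480. 325.   8.]
screwdriver_red 0.5 [236.4 185.7  50.4  17.5] [631. 418.   8.]
```

View pics/crop1.png

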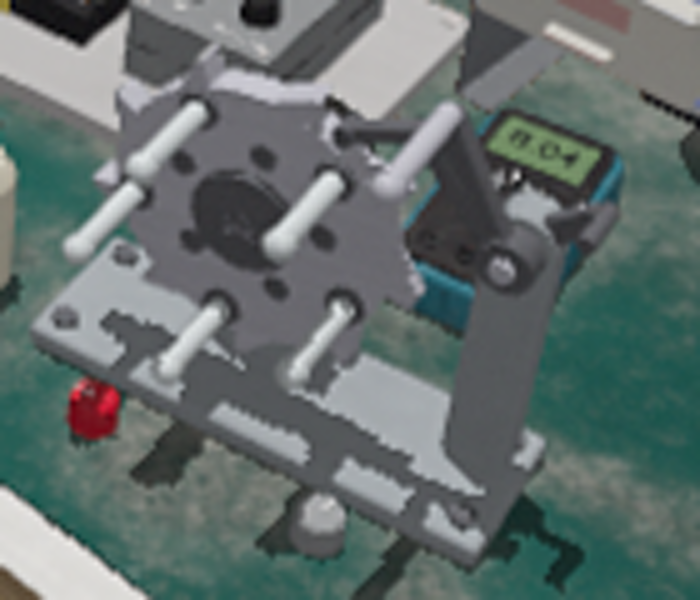

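The crop shows all five wheel pegs. Their ball ends are at (145,162), (80,245), (278,240), (168,365) and (298,372). The thumb peg ball is at (390,180), the base corners are at (35,330), (478,550) and (542,445), and the caps are in front at (93,410) and (320,525). Now I'll fit the pose.

```bash
cat >> h.py <<'E'
from scipy.optimize import least_squares
def model(p):
    # p: x,y,yaw(rad),wheelphi(left of top of wheel_peg),pawl
    x,y,w,ph,a=p
    L=[]
    for k in [0,1,-1,2,3]:   # k steps further left
        b=ph+k*2*np.pi/5
        for X in (-54.5,-9): L.append([X,52*np.sin(b),105+52*np.cos(b)])
    th=np.arctan2(33,56)-a
    L.append([-54.5,-105+65*np.sin(th),135+65*np.cos(th)])
    L+=[[-30,86,12],[-30,-126,12],[46,-126,12]]
    L=np.array(L,float); c,s=np.cos(w),np.sin(w)
    return L@np.array([[c,-s,0],[s,c,0],[0,0,1]]).T+[x,y,0]
E
python3 - <<'E'
from h import *
pts=[(145,162),(200,108),(80,245),(138,193),(278,240),(336,180),(168,365),(218,302),(298,372),(343,305),(390,182),(35,330),(478,552),(542,443)]
obs=np.array(pts)/5+[325,225]-.4
r=least_squares(lambda p:(proj('scene',model(p))-obs).ravel(),[560,-150,-.1,.5,0],loss='soft_l1')
p=r.x; print(p[:2],np.degrees(p[2]),np.degrees(p[3]),p[4]); print(((proj('scene',model(p))-obs)).round(1).tolist())
E=lambda x,y,z:None
# check in side view
im=get_image('side')[:,:,::-1].copy(); s=8
u=proj('side',model(p)); cr=cv2.resize(im[150:225,145:245],None,fx=s,fy=s,interpolation=cv2.INTER_CUBIC)
for q in u: cv2.circle(cr,tuple(((q-[145,150]+.5)*s).astype(int)),4,(0,0,255),1)
cv2.imwrite('pics/sidecrop.png',cr)
np.save('p.npy',p)
E
```

```text
[ 511.37801025 -160.91120591] 5.241601342554814 30.13743383114919 0.005888461386104161
[[-0.4, 0.7], [0.1, -0.1], [-0.1, 0.1], [-0.2, -1.0], [0.5, 0.4], [-0.1, -0.1], [-0.1, 0.2], [0.8, 0.5], [-1.1, -0.4], [0.4, 0.0], [0.0, 1.0], [-1.0, -1.9], [-0.1, 0.0], [2.1, -1.0]]
```

View pics/sidecrop.png

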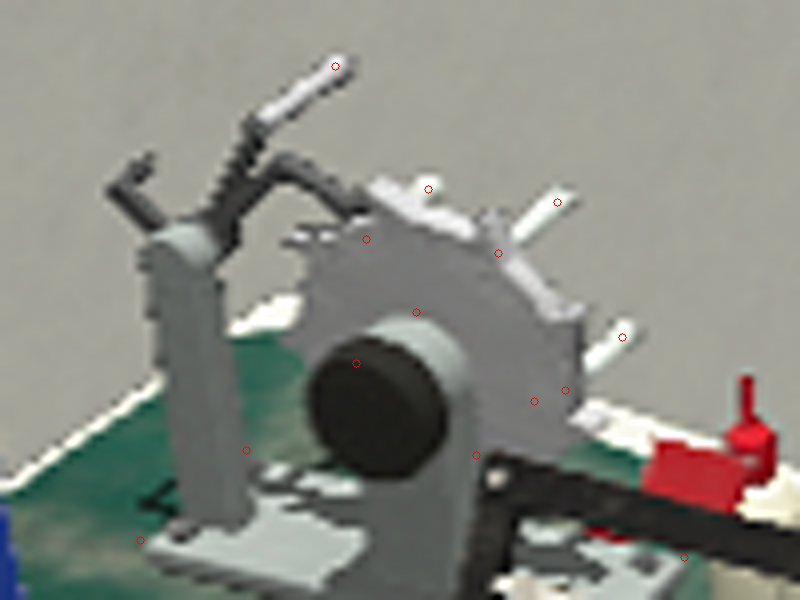

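The side-view overlay agrees to about 1 px (3–4 mm). I'll refit with both views and triangulate the pole, which stands near the arm's start.

```bash
cat >> h.py <<'E'
def tri(us,cams=('scene','side')):
    A=[];b=[]
    for c,(u,v) in zip(cams,us):
        k=get_calibration(c); d=k['R'].T@np.array([(u-k['cx'])/k['fx'],(v-k['cy'])/k['fy'],1]); d/=np.linalg.norm(d); o=-k['R'].T@k['t']
        M=np.eye(3)-np.outer(d,d); A.append(M); b.append(M@o)
    return np.linalg.lstsq(np.vstack(A),np.hstack(b),rcond=None)[0]
E
python3 - <<'E'
from h import *
print('band top',tri([(159*.7,116*.7),(721*.7,254*.7)]),'band bot',tri([(166*.7,163*.7),(712*.7,306*.7)]))
for c in ('scene','side'): k=get_calibration(c); print(c,-k['R'].T@k['t'])
pts=[(145,162),(200,108),(80,245),(138,193),(278,240),(336,180),(168,365),(218,302),(298,372),(343,305),(390,182),(35,330),(478,552),(542,443)]
obs=np.array(pts)/5+[325,225]-.4
so=np.array([(568,197),(627,330),(430,185),(342,63)])/8+[145,150]-.5; si=[0,2,4,10]
f=lambda p:np.r_[(proj('scene',model(p))-obs).ravel(),1.5*(proj('side',model(p))[si]-so).ravel()]
p=least_squares(f,np.load('p.npy'),loss='soft_l1').x
print(p[:2],np.degrees(p[2]),np.degrees(p[3]),p[4],f(p)[-8:].round(1))
np.save('p.npy',p)
w=p[2]
def W(x,y,z): c,s=np.cos(w),np.sin(w); return [p[0]+c*x-s*y,p[1]+s*x+c*y,z]
for yaw in (0,90,180,-90):
    for P in [(-36,-40,260),(-36,-50,175),(-36,-165,175),(-36,45,138)]:
        q=solve_ik(W(*P),[180,0,np.degrees(w)+yaw]); print(yaw,P,None if q is None else np.round(q,0))
E
```

```text
band top [425.06351507 666.34044329 328.90746285] band bot [422.31565891 675.5248217  232.04237854]
scene [-115.19147459 -497.72540448  711.97873397]
side [1486.99707506  670.8369046   834.52827669]
[ 510.61240411 -160.83851905] 5.301094223592907 30.09529382187606 0.004912008659690691 [-1.7  0.9 -0.5  1.1 -0.1  0.7 -1.   0.6]
0 (-36, -40, 260) [-31.  -3. 102.  -0.  81. -36.]
0 (-36, -50, 175) [-32.   1. 107.  -0.  72. -37.]
0 (-36, -165, 175) [-41.   9.  98.  -0.  72. -46.]
0 (-36, 45, 138) [-23.  -1. 114.  -0.  67. -28.]
90 (-36, -40, 260) [ -31.   -3.  102.    0.   81. -126.]
90 (-36, -50, 175) [ -32.    1.  107.    0.   72. -127.]
90 (-36, -165, 175) [ -41.    9.   98.    0.   72. -136.]
90 (-36, 45, 138) [ -23.   -1.  114.    0.   67. -118.]
180 (-36, -40, 260) [-31.  -3. 102.   0.  81. 144.]
180 (-36, -50, 175) [-32.   1. 107.   0.  72. 143.]
180 (-36, -165, 175) [-41.   9.  98.   0.  72. 134.]
180 (-36, 45, 138) None
-90 (-36, -40, 260) [-31.  -3. 102.  -0.  81.  54.]
-90 (-36, -50, 175) [-32.   1. 107.  -0.  72.  53.]
-90 (-36, -165, 175) [-41.   9.  98.  -0.  72.  44.]
-90 (-36, 45, 138) [-23.  -1. 114.  -0.  67.  62.]
```

```bash
cat >> h.py <<'E'
from scipy.spatial.transform import Rotation as Rot
P=np.load('p.npy'); w=P[2]; YAW=[180,0,np.degrees(w)]
def W(x,y,z): c,s=np.cos(w),np.sin(w); return [P[0]+c*x-s*y,P[1]+s*x+c*y,z]
def loc(): # tcp in ratchet frame
    t=get_obs()['tcp_pos']; d=t[:2]-P[:2]; c,s=np.cos(w),np.sin(w); return np.array([c*d[0]+s*d[1],-s*d[0]+c*d[1],t[2]])
def wproj(X,o):
    M=np.array(get_calibration('wrist')['mount'],float); k=get_calibration('wrist')
    T=np.eye(4); T[:3,:3]=Rot.from_euler('xyz',o['ee_rot'],degrees=True).as_matrix(); T[:3,3]=o['tcp_pos']
    q=(np.linalg.inv(T@M)@np.c_[X,np.ones(len(X))].T).T
    return np.c_[k['fx']*q[:,0]/q[:,2]+k['cx'],k['fy']*q[:,1]/q[:,2]+k['cy']]
E
python3 - <<'E'
from h import *
grip(0)
t=get_obs()['tcp_pos']; move_l([t[0]-20,t[1]-20,290])
goto(W(-36,-20,300),YAW); wait(.2)
o=get_obs(); print(o['t'],loc(),o['ee_rot'],o['wrist_force'],o['grip_width'])
im=get_image('wrist')[:,:,::-1].copy(); print(get_calibration('wrist')['mount'])
im=cv2.resize(im,(800,600))
for q in wproj(model(P),o):
    cv2.circle(im,tuple(np.clip((q+.5)/.7,-50,2000).astype(int)),4,(0,0,255),1)
cv2.imwrite('pics/wrist1.png',im)
E
```

```text
5.675 [-35.73690625 -19.5290826  299.97823632] [-1.79996521e+02 -1.70129298e-03  5.35709668e+00] [-0.78344494  0.86246685  0.05436246] -0.0782492428127008
[[ 9.99999881e-01  4.20400830e-04  2.46935963e-04 -5.94177343e-01]
 [-4.70715962e-04  9.64442097e-01  2.64293815e-01 -6.61512097e+01]
 [-1.27046099e-04 -2.64293899e-01  9.64442180e-01 -1.78673756e+02]
 [ 0.00000000e+00  0.00000000e+00  0.00000000e+00  1.00000000e+00]]
```

View pics/wrist1.png

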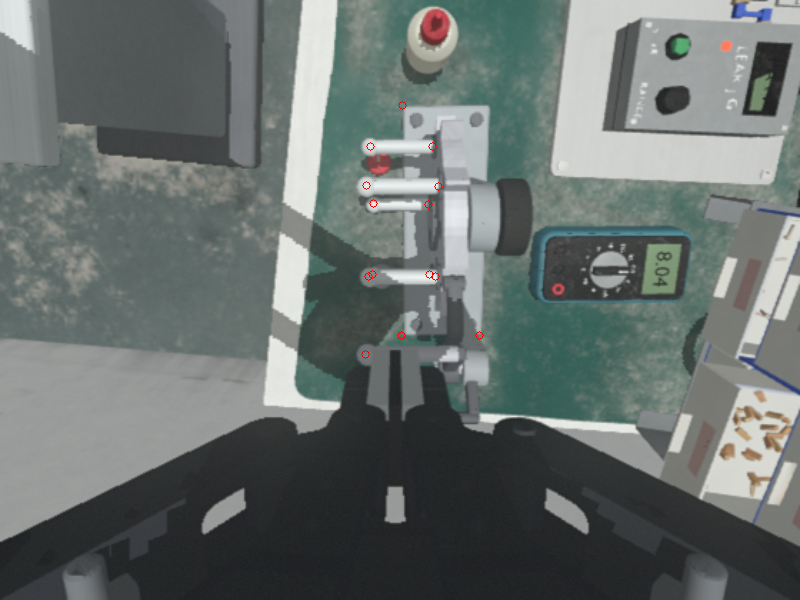

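The overlay fits the wrist picture within a pixel or two: pegs at (370,146), (366,186), (374,204) and (370,275), thumb peg at (365,354). Now I'll throw the pawl over.

```bash
cat >> h.py <<'E'
def push(ys,z,speed=60,fmax=12):
    for y in ys:
        move_l(W(-36,y,z),speed=speed); f=get_obs()['wrist_force']; print(y,loc().round(1),f.round(1))
        if np.linalg.norm(f)>fmax: print('STOP'); break
E
python3 - <<'E'
from h import *
goto(W(-36,-47,215),YAW); move_l(W(-36,-47,177),speed=120)
print(get_obs()['wrist_force'].round(1))
push([-56,-62,-75,-90,-100,-108,-114],177)
wait(.4); print(get_obs()['t'])
im=get_image('scene')[:,:,::-1]; cv2.imwrite('pics/s2.png',cv2.resize(im[215:345,325:465],(646,600),interpolation=cv2.INTER_CUBIC))
E
```

```text
[-0.3  0.6 -0.2]
-56 [-35.4 -56.9 178. ] [-0.5  0.1  0.3]
-62 [-36.  -62.4 177.1] [-0.7  0.2 -0.8]
-75 [-36.1 -75.4 177. ] [-0.2  0.4  0.6]
-90 [-36.  -90.4 177. ] [0.2 0.4 0.4]
-100 [ -36.  -100.4  177. ] [-0.5  0.1  0.4]
-108 [ -36.  -108.3  177. ] [ 0.4 -1.  -0.9]
-114 [ -36.  -114.3  177. ] [ 0.6 -0.   0.8]
9.2083
```

View pics/s2.png

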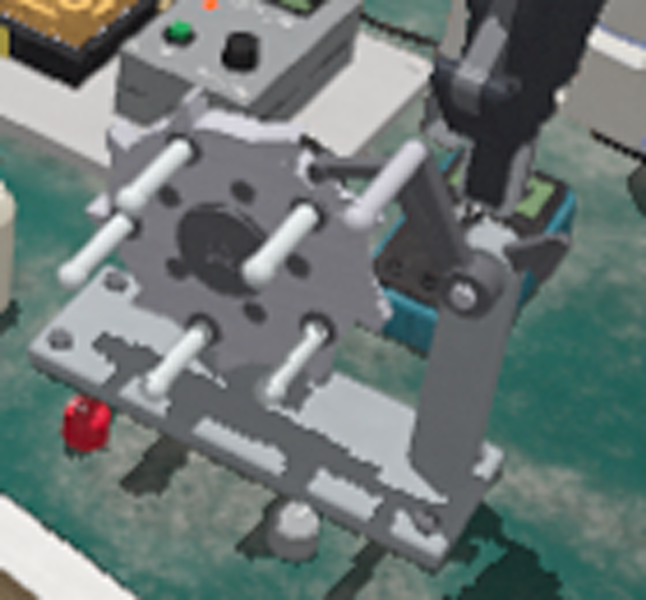

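The pawl has not moved. The fingertip shows at (500,210), past the thumb peg at (390,180). I'll check where the tip should project.

```bash
python3 - <<'E'
from h import *
o=get_obs(); print(o['tcp_pos'],o['ee_rot'],o['grip_width'],o['joint_pos'])
f=lambda q:((q-[325,215]+.5)*4.615).round()
print('tip',f(proj('scene',o['tcp_pos'])),'pegs',f(proj('scene',model(P)))[[0,1,10]])
im=get_image('wrist')[:,:,::-1].copy(); im=cv2.resize(im,(800,600))
for q in wproj(np.vstack([model(P),o['tcp_pos']]),o): cv2.circle(im,tuple(np.clip((q+.5)/.7,-50,2000).astype(int)),4,(0,0,255),1)
cv2.imwrite('pics/w2.png',im)
si=get_image('side')[:,:,::-1][130:225,140:250]; cv2.imwrite('pics/si2.png',cv2.resize(si,None,fx=5,fy=5,interpolation=cv2.INTER_CUBIC))
print((proj('side',o['tcp_pos'])-[140,130])*5)
a=cv2.imread('pics/si2.png'); b=cv2.resize(im,(633,475)); cv2.imwrite('pics/both.png',cv2.resize(np.hstack([a,b]),(800,325)))
E
```

```text
[ 485.30465722 -277.59154828  177.00773464] [1.79999225e+02 3.74126043e-04 5.30837681e+00] 0.3690626387436727 [-3.69613603e+01  5.42268921e+00  1.02501663e+02 -8.67332338e-04
  7.20754031e+01 -4.22694702e+01]
tip [[475. 266.]] pegs [[131. 200.]
 [185. 147.]
 [359. 220.]]
[[164.82745456 159.74419361]]
```

View pics/both.png

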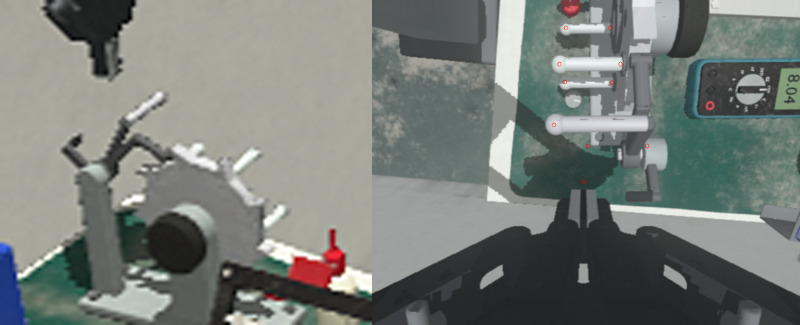

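Both outside views show the fingertip about 10 px above the projected TCP. I'll measure where the real tip is.

```bash
python3 - <<'E'
from h import *
print('now', tri([(325+490/4.615,215+212/4.615),(140+155/5,130+112/5)]), get_obs()['tcp_pos'])
print('start',tri([(115*.7,207*.7),(692*.7,253*.7)]))
k=get_calibration('wrist'); M=np.array(k['mount'])
im=cv2.imread('pics/w2.png'); cv2.imwrite('pics/w2c.png',cv2.resize(im[300:480,280:520],(800,600)))
print('wrist tip pred view px',((wproj([get_obs()['tcp_pos']],get_obs())+.5)/.7))
for z in (0,-20,-40,-60):
    q=np.linalg.inv(M)@[0,-5.5 if 0 else 0,z,1]; print(z,(k['fx']*q[0]/q[2]+k['cx'])/.7,(k['fy']*q[1]/q[2]+k['cy'])/.7)
k2=get_image('scene')[:,:,::-1][215:275,400:480]; s2=get_image('side')[:,:,::-1][130:190,140:220]
cv2.imwrite('pics/tips.png',np.hstack([cv2.resize(a,(400,300),interpolation=cv2.INTER_CUBIC) for a in (k2,s2)]))
E
```

```text
now [ 481.99639122 -281.82124626  208.0814384 ] [ 485.31188123 -277.63224176  177.01853505]
start [267.68613816 608.75600432 226.30174984]
wrist tip pred view px [[396.76625331 335.57721931]]
0 396.05196760013933 334.86293360028856
-20 396.2225743345411 355.5772607613478
-40 396.43670272647375 381.5757981609376
-60 396.7134409866559 415.1761532670619
```

View pics/tips.png

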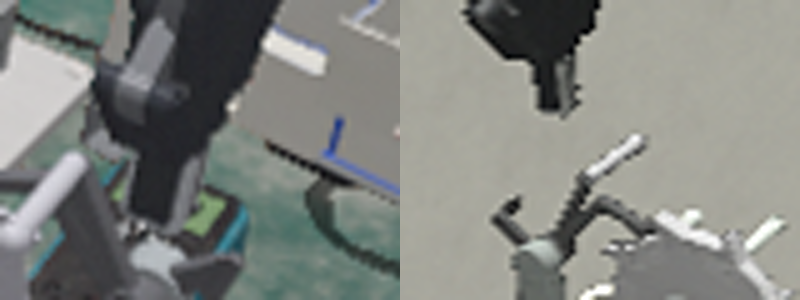

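All views agree that the real fingertip ends about 31 mm above the reported TCP, so my pass went over the peg without touching it. I'll lower by that offset. I'll also turn the jaws along y so the knuckles stay clear of the wheel plane, and push further forward on the peg.

```bash
cat >> h.py <<'E'
TIP=31; X=-45; YAW=[180,0,np.degrees(w)-90]
def push(ys,z,speed=60,fmax=12,dz=None):   # z = real tip height
    for i,y in enumerate(ys):
        move_l(W(X,y,(z if np.isscalar(z) else z[i])-TIP),speed=speed); f=get_obs()['wrist_force']; print(y,loc().round(1),f.round(1))
        if np.linalg.norm(f)>fmax: print('STOP'); break
def snap(name,c='scene'):
    im=get_image(c)[:,:,::-1]; cv2.imwrite(f'pics/{name}.png',cv2.resize(im[200:345,325:480],(640,600),interpolation=cv2.INTER_CUBIC))
E
python3 - <<'E'
from h import *
import station; print(getattr(station,'grasp_offset',None), {k:v for k,v in get_obs().items() if 'off' in k})
move_l(W(-36,-114,205)); goto(W(X,-40,205),YAW); move_l(W(X,-44,180-TIP),speed=120)
print(get_obs()['wrist_force'].round(1))
push([-54,-60,-75,-90,-100,-108,-113,-118],180)
wait(.4); print(get_obs()['t']); snap('s3')
E
```

```text
18.700000000000003 {}
[-0.3  0.1  0.8]
-54 [-44.3 -54.4 150.1] [0.6 2.3 2.1]
-60 [-43.2 -59.7 151.8] [-1.4  5.5  9.7]
-75 [-45.2 -75.1 148.7] [0.1 0.4 0.5]
-90 [-45.3 -90.5 148.7] [0.6 0.2 0.3]
-100 [ -45.  -100.5  149.1] [-0.9  0.1 -0. ]
-108 [ -45.  -108.4  149.1] [ 0.6 -0.4  0.1]
-113 [ -45.  -113.3  149. ] [ 0.5 -0.4  0.3]
-118 [ -45.  -118.3  149. ] [-0.1  0.4 -0.7]
14.75
```

View pics/s3.png

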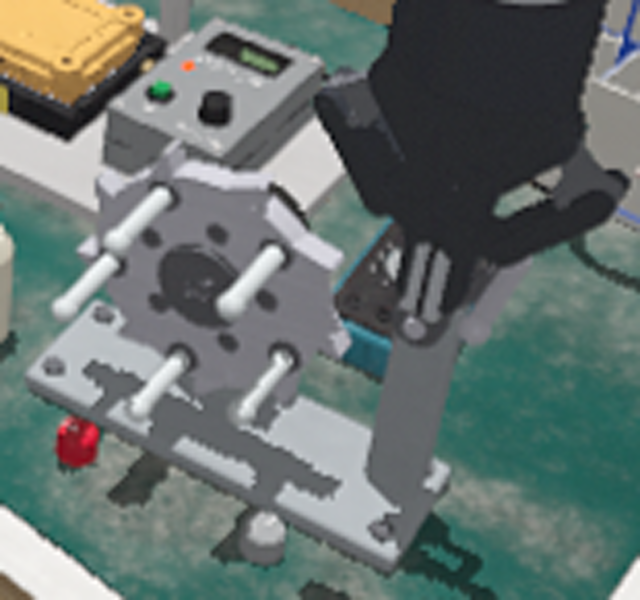

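The pawl now lies thrown over to the right, with the thumb peg at (495,300), and the wheel pegs have not moved. There was a brief 11 N push as the tip took the peg. Next is the wheel, moved in small steps from the left.

```bash
sed -i 's/^TIP=31; X=-45/TIP=31; X=-49/' h.py; python3 - <<'E'
from h import *
move_l(W(-45,-112,149),speed=100); move_l(W(-45,-112,205),speed=200)
goto(W(X,54,205),YAW); move_l(W(X,54,141-TIP),speed=150)
print(get_obs()['wrist_force'].round(1))
push([47,43,39,33,27,21,16],141)
print(get_obs()['t']); snap('s4')
E
```

```text
[ 0.3 -0.5  0.1]
47 [-48.1  46.1 111.2] [ 0.2 -0.2  0.9]
43 [-48.6  43.1 110.6] [-0.6  1.9  3.4]
39 [-48.5  40.7 111.5] [-2.4  7.6 10.4]
STOP
17.7333
```

View pics/s4.png

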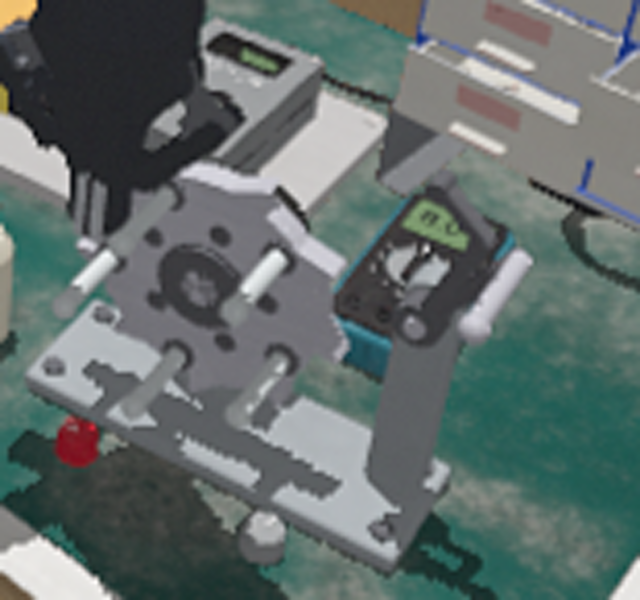

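The pawl lies fully over, with its peg at (475,325)–(525,265). The fingertip is at (95,220), just left of wheel_peg, but it catches the peg only with its lower edge because the force is mostly upward. I'll back off, go 10 mm deeper, and stand further out along the peg so the body clears the wheel.

```bash
sed -i 's/X=-49/X=-54/' h.py; python3 - <<'E'
from h import *
move_l(W(X,54,141-TIP),speed=100); move_l(W(X,54,131-TIP),speed=80)
print(get_obs()['wrist_force'].round(1))
push([46,42,38,33,28,23,18],[131,131,132,133,134,135,135],speed=50)
print(get_obs()['t']); snap('s5')
E
```

```text
[-0.  -0.2  0.3]
46 [-53.7  45.3 100.3] [ 0.8  0.3 -0.2]
42 [-53.9  42.2 100.2] [-0.3  2.4  1.8]
38 [-53.9  38.2 101.2] [-1.1  2.8  2.7]
33 [-53.9  32.7 102. ] [0.2 2.3 1.5]
28 [-54.   27.5 102.9] [0.6 2.1 0.7]
23 [-54.1  22.5 103.9] [0.  1.3 1.3]
18 [-54.1  17.4 103.9] [0.3 0.5 0.9]
20.175
```

The wheel is turning with 2–4 N, as expected. I'll finish the stroke, back off and measure the wheel angle.

```bash
python3 - <<'E'
from h import *
push([14,11],135,speed=40)
move_l(W(X,22,135-TIP),speed=80); move_l(W(X,24,210-TIP+20),speed=200)
goto(W(-60,-172,205),YAW)   # on to the right side of the pawl, still high
print(get_obs()['t'])
p=P.copy(); p[3]=np.radians(-7.6); p[4]=1.12
im=get_image('scene')[:,:,::-1]; s=4.13; a=cv2.resize(im[200:345,325:480],None,fx=s,fy=s,interpolation=cv2.INTER_CUBIC)
for q in proj('scene',model(p))[:11]: cv2.circle(a,tuple(((q-[325,200]+.5)*s).astype(int)),4,(0,0,255),1)
cv2.imwrite('pics/s6.png',a)
E
```

```text
14 [-54.1  13.6 103.9] [-0.1  0.6  0.2]
11 [-54.1  10.8 103.9] [0.4 1.5 0.8]
22.4333
```

View pics/s6.png

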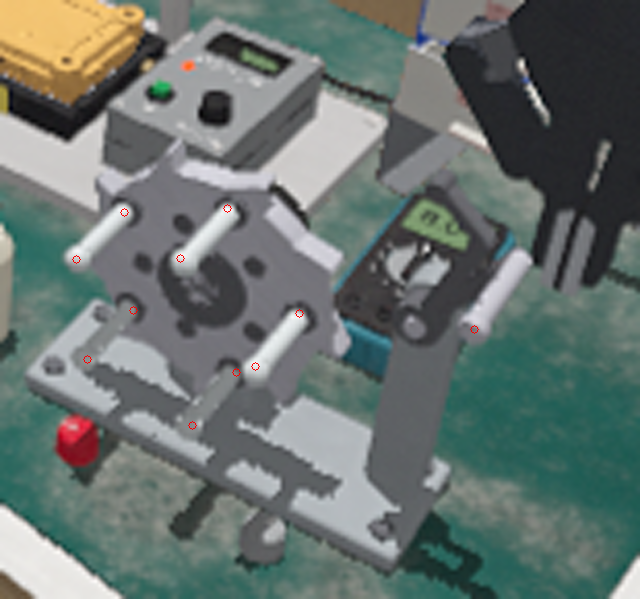

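The overlay for wheel angle 0.52 falls on all five pegs, e.g. balls at (180,258) and (255,366). That is mid-window for the next gap, and the pawl is still thrown over. Now I'll tip the pawl back.

```bash
python3 - <<'E'
from h import *
move_l(W(X,-167,205),speed=150); move_l(W(X,-167,140),speed=150)
print(get_obs()['wrist_force'].round(1))
push([-158,-150,-140,-130,-122,-115,-105,-97,-92],140+TIP,speed=60)
wait(.3); print(get_obs()['wrist_force'].round(1))
move_l(W(X,-105,140),speed=100); move_l(W(X,-110,215),speed=200); goto(W(-110,-185,260),YAW); wait(.3)
print(get_obs()['t'])
p=P.copy(); p[3]=np.radians(-7.6); p[4]=0
im=get_image('scene')[:,:,::-1]; s=4.13; a=cv2.resize(im[200:345,325:480],None,fx=s,fy=s,interpolation=cv2.INTER_CUBIC)
for q in proj('scene',model(p))[:11]: cv2.circle(a,tuple(((q-[325,200]+.5)*s).astype(int)),4,(0,0,255),1)
cv2.imwrite('pics/s7.png',a)
E
```

```text
[-0.4  0.9  0.5]
-158 [ -53.1 -158.5  141.5] [ 1.  -1.1  1.3]
-150 [ -54.1 -149.2  139.9] [ 0.7 -0.6  0.6]
-140 [ -54.3 -139.1  139.5] [0.2 0.1 0.2]
-130 [ -54.1 -129.4  139.9] [0.5 0.  0.1]
-122 [ -54.  -121.6  139.9] [ 0.   0.  -0.2]
-115 [ -54.  -114.6  139.9] [ 0.7  0.4 -0.1]
-105 [ -54.  -104.5  139.9] [-0.6 -0.4  0.7]
-97 [-54.  -96.6 140. ] [ 0.3 -0.3 -0.3]
-92 [-54.  -91.8 140. ] [-0.4 -0.2  0. ]
[-0.6  0.1  1. ]
27.8417
```

View pics/s7.png

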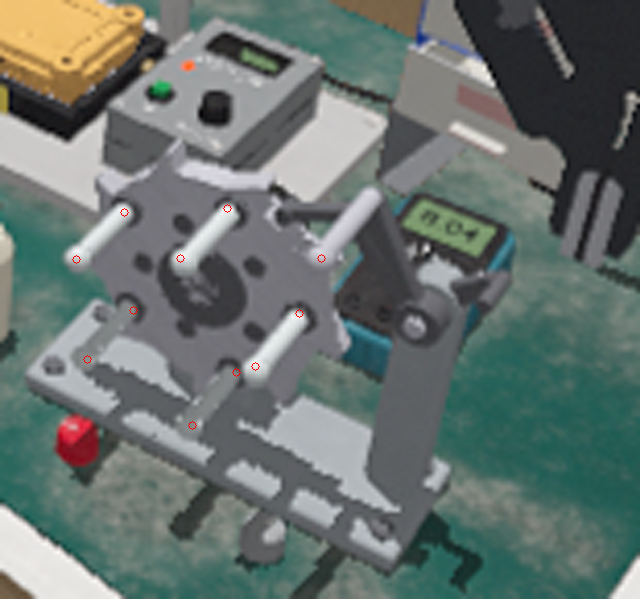

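The pawl is home: its peg ball is at (322,256) against (322,258) predicted, the same small offset as at the start. The wheel pegs are still on the 0.52 overlay, and the caps and bottle have not moved. Handing in.

```bash
python3 - <<'E'
from h import *
print(get_obs()['wrist_force'].round(1)); print(sign_off())
E
```

```text
[-0.8 -0.3  0.1]
the job is handed in; nothing more can be done
None
```

The job is done and handed in at about 28 s, against the 51 s limit. I swung the pawl over by its thumb peg, pushed the wheel back one notch and tipped the pawl back home.

**Last checks:**
- **Wheel:** all five pegs fall on the overlay for wheel angle 0.52. It started at about -0.14, and the target range is 0.34 to 0.69.
- **Pawl:** the thumb peg is within a pixel of its fully home position, as it was at the start.
- **Loose things:** the red and grey caps stand where they were in the last picture. I kept clear of the other items, but only part of the bottle shows in that picture and the rest are outside it.
- **Contact:** the fingertip was clear of the ratchet, with about zero force on the wrist.

**What disagreed or went wrong:**
- **Fingertip height:** in all three cameras the closed fingertip showed well above the reported TCP, about 31 mm when measured from the scene and side views. My first pass therefore went over the thumb peg without touching it, and I corrected for the offset.
- **Harder pushes than planned:** twice the tip first caught a peg with its lower edge, giving 11 to 13 N. I redid the wheel push 10 mm deeper, and it then took 1 to 4 N.

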